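# Press a model van's roof home in the rail press

### The arm

A 6-joint arm with a two-finger parallel gripper is mounted at the origin on the work surface. World frame = base frame: x ahead of the robot, y to its left, z up, the work surface at z = 0. Lengths are in m, angles in rad, forces in N, time in s.
With the tool pointing down it reaches from about 0.325 to 0.85 m from the base axis. Payload 15.5 kg.
Tool frame: the origin (TCP) lies midway between the tips of the shut fingers; the grasp point (between the pads) lies 19 mm behind it; z points along the fingers, y is the line along which they close (so a half turn about z gives the same grasp; the last joint's range is limited). The gripper opens to 91 mm and grips with 3 to 60 N. Pads are 32 mm wide; open, the fingers measure 118 mm over their backs; the gripper's body (76 mm by 178 mm) begins 60 mm behind the grasp point.
Start: joints at [1.173, 0.494, 1.345, -0, 1.302, -0.096], TCP at [0.186, 0.597, 0.214] pointing down, gripper open.
Joint ranges: [-2.91, 2.91], [-0.82, 2.16], [0.22, 2.67], [-1.22, 4.37], [0.12, 2.79], [-3.08, 3.08]. Speed limits (rad/s): [1.89, 1.89, 2.57, 3.01, 3.01, 3.01].

### API

Orientations are given as [roll, pitch, yaw] about the fixed x, y, z axes, in that order (R = Rz(yaw) Ry(pitch) Rx(roll)).
In Python, from rig import env gives the robot as it stands.
- The arm moves only by the tool move_arm, never from a script. Its arguments are lists of equal length, an entry for each row: "delta_pos": the shift along the tool's x, y, z normalised to -1 to 1, where 1 is 0.3 m, a list of three; "rotation": the turn, a rotation vector about the tool's x, y, z normalised to -1 to 1, where 1 is 360 degrees, a list of three; "grip": the opening, from -1 (shut) to 1 (fully open). In form: {"delta_pos": [[x, y, z], ...], "rotation": [[ax, ay, az], ...], "grip": [grip, ...]}. A call has 1 to 20 rows; each row shifts and turns the commanded pose from where the row before left it, along the tool's axes as they then stand; what a row does not reach is not made up. A row lasts 1/8 s, in which the tool goes at most 62.5 mm and 10.7 degrees, less where a joint would pass 70% of its speed; a pose out of reach is approached as far as the arm can. A call with a number of a shift or a turn outside -1 to 1 is refused whole. A call with a gripper value outside its range is refused whole. The fingers move at their own pace and stop on an object; the grip force is fixed at half the most. Time passes only in rows, so rows that do not move let the fingers close. It gives the time, the measured TCP pose, the force, the opening and the grip force at its end, in the units of the state.
- env.observe(): the state, without advancing time (a new reading comes with each control period).
- env.read_camera(name): name is "scene" or "top" or "wrist"; returns the picture (420x560x3 uint8, red, green, blue); there is no depth.
- env.get_calibration(name): a dict with "K" (3x3 intrinsics, pixels), "rvec" (rotation vector, rad) and "tvec" (3), from world to camera coordinates, as OpenCV has them; the wrist camera has in their place "hand_eye" (4x4, takes a point from camera to tool coordinates, whose origin is the TCP and whose axes are the flange's). Camera axes: x right, y down, z forward; pixel columns grow to the right and rows downward; lengths in m; the calibration is good to about 2 mm. A picture is of the moment at which its call begins: read the wrist's pose just before it. get_calibration takes no time and is no camera call.
- env.hand_in(): hands the job in; it is judged then, once.
The state is a dict: "time_s": time; "joints": joint angles; "qvel": joint speeds; "tau": joint torques, N m; "eef_pos": TCP position; "eef_rot": TCP orientation; "contact_force": force on the tool from outside, world axes, zero at the start; "ft_torque": the same for the moment, N m; "width": finger opening in m; "gripper_force": force on a finger pad.
Only numpy, scipy, OpenCV 4.12 (cv2) and the standard library are available. Lean on these libraries where they do the work, as an engineer would, in place of code of your own. Each camera call takes 0.05 s, during which the arm holds its last target. There are 200 camera calls.

### The job

The closed box van standing on the bench has a roof that still sits proud of its walls. Set the van on the rails of the assembly press, at the open end, push it along under the plunger until it is up against the buffer stop, then press the plunger down to its stop so that the press drives the roof home, and let the plunger spring back up. Leave the van there on the rails, do not press the roof by hand, and leave the other wagons and the bench things where they are.

Things in the scene. Friction and masses are not known exactly. Their poses are not given: they have to be found in the camera images.
- van: Grey model box van, the only wagon with a roof; about 320 g. Origin under its centre at the bottom of the wheel flanges (on the table z = 0). Body 56 mm wide (x) and 140 mm long (y; 150 over the buffers, 5 mm stubs 17 mm either side of the middle, 28 mm up); walls from 32 to 70 mm up, roof just narrower above them. Either end may go first. Its wheels do not turn: it slides on the rails.
- van_tread (a point): Point on the van 4 mm above its origin, at the height of the wheel treads, which rest on the rail tops. Wheels at y = -42 and +42 mm: flanges 32 mm in diameter, outer faces at x = -14 and +14 mm, go between the rails (3 mm play each side); treads 24 mm in diameter reach out to 25 mm. On the rails the van's origin is 32 mm above the table.
- roof (a joint): How far the van's roof has been pushed down, m: 0 (up to about 0.001 at the start) = proud by 10 mm, 0.010 = fully home on the walls. Stiff fit: takes about 5 N and stays where it is left.
- roof_top (a point): Centre of the flat top (40 x 138 mm) of the van's roof, 89 mm above the van's origin while proud, 79 mm when home.
- press: Fixed assembly press, at a different place and yaw each time. Origin on the table right under the plunger axis; y runs along the rails to the open loading end. Wooden beam 60 mm wide, 30 mm high, y = -90 to +285 mm. Steel column 40 x 40 mm, 180 mm high, at x = +85 mm, y = 0; its arm, 36 mm wide in y, reaches from it over the rails to the plunger, 150 to 180 mm above the table.
- rails_open (a point): Point midway between the two rails at the height of their tops (36 mm above the table), 170 mm before the plunger axis (press y = +170 mm): a good place to set the van. Rails 6 mm high, 4 mm wide, inner faces 17 mm either side of this line.
- buffer_stop (a point): Middle of the face of the wooden buffer stop, at press y = -75 mm, facing +y: 56 mm wide, top 64 mm above the table. A van whose buffers touch it has its centre right under the plunger.
- plunger (a joint): How far the plunger is pressed, m: 0 = up, 0.020 = at its stop; it springs back when let go. About 4 N to start, 10 N at the stop, and 5 N more while the roof goes down. Its rubber foot (32 mm diameter) hangs 131.5 mm above the table when up.
- plunger_head (a point): Centre of the top of the plunger's black mushroom head, 48 mm in diameter, 20 mm high: this top is 232 mm above the table when up and 212 mm at the stop.
- tank_wagon: Grey tank wagon, to be left alone: a lying cylinder on an underframe, 48 mm wide, 130 mm long over buffers (its y), 87 mm high. Origin under its centre at table level.
- open_wagon: Grey open wagon without roof, to be left alone: 56 mm wide, 140 mm long over buffers (its y), 68 mm high. Origin under its centre at table level.
- bottle: White glue bottle, 38 mm in diameter, 100 mm high, standing behind the rails, to be left alone. Origin at the centre of its underside.
- jar: Glass paint jar, 44 mm in diameter, 55 mm high, standing behind the rails, to be left alone. Origin at the centre of its underside.
- tin: Steel tin cup, 52 mm in diameter, 35 mm high, to be left alone. Origin at the centre of its underside.
- screwdriver: Screwdriver lying in front of the press, 180 mm long along its x, about 30 mm high, handle to -x, origin under its middle, to be left alone.
- brush: Brush lying on the drawing, 170 mm long along its x, about 20 mm high, handle to -x, origin under its middle, to be left alone.
There are look-alikes about, which are no part of the job. What is shaped like the van but pink or purple is not meant.

How it is judged:
By the outcome, as a careful person would: the job done as asked, in the order asked, and still so for the second after the job is handed in, with the robot touching nothing.
It also fails if it takes over 54 s, if anything falls off the work surface, if the arm or the gripper's body presses on something with over 40 N, if the wrist force passes 120 N, or if a joint passes its speed limit or range.

## Working session

There is one attempt and no reset: what is moved stays moved. The work goes in short steps, Python scripts to look and compute and a tool call to move; the robot and the scene stay as the last step left them, time stands still between calls to the robot, and variables do not carry over. Pictures are saved under pics/ and viewed, at most 10 in all, crops included, and the job is handed in when it is done.

Besides the shell and the picture viewer there is one more tool, called by a JSON object that holds its "op" and its "data". move_arm: Moves the arm, as the interface text tells. Its arguments: {"type":"object","properties":{"delta_pos":{"type":"array","items":{"type":"array","items":{"type":"number"}}},"rotation":{"type":"array","items":{"type":"array","items":{"type":"number"}}},"grip":{"type":"array","items":{"type":"number"}}},"required":["delta_pos","rotation","grip"]}

```bash
mkdir -p pics
python3 - <<'E'
from rig import env
import cv2,numpy as np
for n in("scene","top"):
    im=env.read_camera(n); cv2.imwrite(f"pics/{n}0.png",im[:,:,::-1])
    c=env.get_calibration(n); print(n,c["K"],c["rvec"],c["tvec"])
print(env.get_calibration("wrist")["hand_eye"]); o=env.observe();print(o["eef_pos"],o["eef_rot"],o["time_s"])
E
```

```text
scene [[405.88568929   0.         277.61402965]
 [  0.         405.88568929 207.89553377]
 [  0.           0.           1.        ]] [ 2.03968936  0.88035972 -0.47760589] [-0.42721294 -0.00362486  1.41958537]
top [[529.95202575   0.         277.59378425]
 [  0.         529.95202575 203.27496039]
 [  0.           0.           1.        ]] [ 2.09679931 -2.15852134  0.16963952] [0.16419934 0.49634175 1.47294778]
[[-2.83826754e-04 -9.70787269e-01 -2.39941657e-01  6.62235017e-02]
 [ 9.99999894e-01 -3.62354667e-04  2.83162893e-04 -7.07640601e-04]
 [-3.61834910e-04 -2.39941551e-01  9.70787269e-01 -1.70142852e-01]
 [ 0.00000000e+00  0.00000000e+00  0.00000000e+00  1.00000000e+00]]
[0.18622841 0.59624352 0.21337621] [-3.14043019e+00 -1.27158985e-04  2.83879172e+00] 0.1
```

View pics/top0.png

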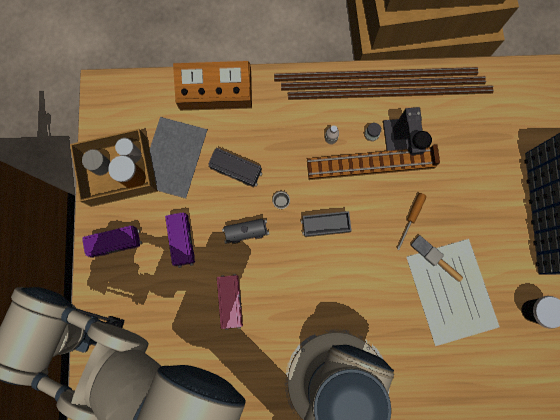

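View pics/scene0.png

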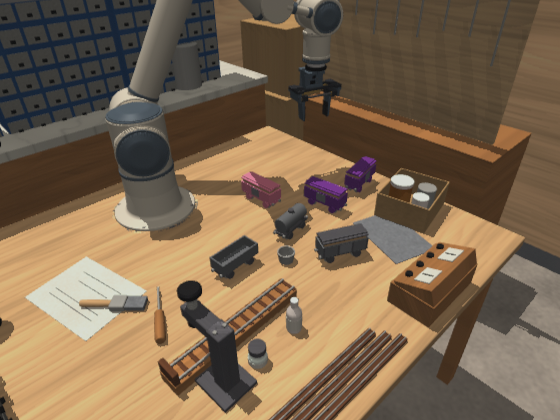

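Top view: the grey roofed van is at (235,166). It could be confused with the open wagon at (326,222), the tank wagon at (245,229), the pink van at (229,302) and the purple vans at (180,238) and (112,240). The press beam runs from (308,167) at the open end to (438,155) at the stop, and the plunger head is at (421,140). I choose (235,166) and will check it in a close crop.

```bash
cat > h.py <<'E'
import cv2,numpy as np
from rig import env
def cam(n):
    c=env.get_calibration(n); return np.array(c["K"]),cv2.Rodrigues(np.array(c["rvec"]))[0],np.array(c["tvec"]).ravel()
def ray(n,px,z):
    K,R,t=cam(n); px=np.atleast_2d(px).astype(float)
    d=(np.linalg.inv(K)@np.c_[px,np.ones(len(px))].T).T@R; C=-R.T@t
    return C+d*((z-C[2])/d[:,2])[:,None]
def proj(n,P):
    K,R,t=cam(n); return cv2.projectPoints(np.atleast_2d(np.float64(P)),cv2.Rodrigues(R)[0],t,K,None)[0][:,0]
E
python3 - <<'E'
from h import *
t=cv2.imread("pics/top0.png"); s=cv2.imread("pics/scene0.png")
a=cv2.resize(t[100:260,195:355],(0,0),fx=2.5,fy=2.5,interpolation=2)
b=cv2.resize(t[95:195,295:455],(0,0),fx=2.5,fy=2.5,interpolation=2)
c=cv2.resize(s[205:285,300:390],(390,347),interpolation=2)
M=np.zeros((600,800,3),np.uint8); M[:400,:400]=a; M[:250,400:800]=b; M[253:600,405:795]=c
cv2.imwrite("pics/crop.png",M)
hsv=cv2.cvtColor(t,40)
for p in[(235,166),(225,160),(238,178),(280,185),(320,180),(421,140),(230,180)]: print(p,hsv[p[1],p[0]])
E
```

```text
(235, 166) [173  16  63]
(225, 160) [150   4  59]
(238, 178) [150   4  65]
(280, 185) [ 16 140 159]
(320, 180) [ 18 136 169]
(421, 140) [ 8 44 23]
(230, 180) [ 19 124 168]
```

View pics/crop.png

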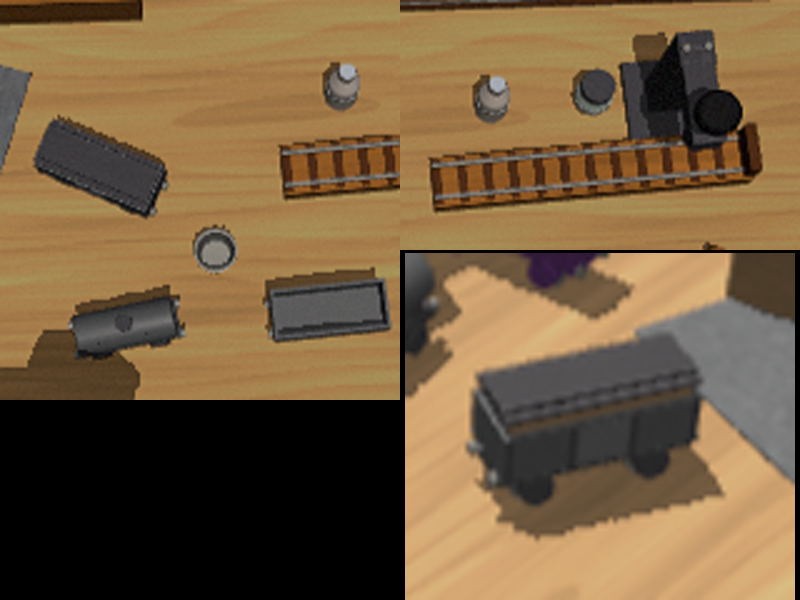

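The crop confirms it: grey van, roof proud, wheels and buffers visible, with the jar and bottle behind the rails. Now measuring.

Run:
```python
from h import *
t=cv2.imread("pics/top0.png"); h=cv2.cvtColor(t,40).astype(int)
K,R,tt=cam("top"); print("cam",-R.T@tt)
def big(m,box):
    x0,y0,x1,y1=box; k=np.zeros(m.shape,np.uint8); k[y0:y1,x0:x1]=m[y0:y1,x0:x1]*255
    return max(cv2.findContours(k,0,1)[0],key=cv2.contourArea)
grey=(h[...,1]<60)&(h[...,2]<130)
c=big(grey,(200,140,270,195)); 
for z in(.07,.089):
    P=ray("top",c[:,0],z)[:,:2]*1000; print("van",z,cv2.minAreaRect(P.astype(np.float32)))
org=(h[...,1]>175)&(h[...,0]<22)
c=big(org,(300,140,445,185)); P=ray("top",c[:,0],.03)[:,:2]*1000; print("beam",cv2.minAreaRect(P.astype(np.float32)),cv2.contourArea(c)); r=cv2.boxPoints(cv2.minAreaRect(P.astype(np.float32))); print(r)
dk=(h[...,2]<32); c=big(dk,(408,125,436,156)); print(cv2.boundingRect(c),cv2.minEnclosingCircle(c)); 
print("head",ray("top",[cv2.minEnclosingCircle(c)[0]],.232))
print("bottle,jar,tin",ray("top",[(332,141)],.0),ray("top",[(336,128)],.1),ray("top",[(374,130)],.055),ray("top",[(281,200)],.035))
print("handrail px", ray("top",[(308,180),(308,158),(436,163),(434,145)],.03))
```

```text
cam [0.24453955 0.13731084 1.53760784]
van 0.07 ((604.4244995117188, 267.2732849121094), (151.34518432617188, 62.49422073364258), 64.5565414428711)
van 0.089 ((599.765380859375, 265.59075927734375), (149.3857879638672, 61.68522262573242), 64.55661010742188)
beam ((610.2239990234375, -132.79876708984375), (66.05378723144531, 383.9306945800781), 6.17153787612915) 1502.0
[[ 556.75116    54.50346 ]
 [ 598.0258   -327.20212 ]
 [ 663.69684  -320.10098 ]
 [ 622.4222     61.604584]]
(408, 125, 24, 30) ((415.403076171875, 138.88934326171875), 15.739188194274902)
head [[ 0.62406041 -0.20690568  0.232     ]]
bottle,jar,tin [[ 0.69288077 -0.01836055  0.        ]] [[ 0.7012442  -0.02119654  0.1       ]] [[ 0.70598228 -0.13587594  0.055     ]] [[0.51158285 0.1397314  0.035     ]]
handrail px [[ 0.56910607  0.05960008  0.03      ]
 [ 0.63488821  0.05712738  0.03      ]
 [ 0.60824143 -0.31471028  0.03      ]
 [ 0.66253311 -0.31311104  0.03      ]]
```

{"op": "move_arm", "data": {"delta_pos": [[0,0,0],[0,0,0],[0,0,0],[0,0,0],[0,0,0],[0,0,0],[0,0,0],[0,0,0]], "rotation": [[0,0,0.0264],[0,0,0.0264],[0,0,0.0264],[0,0,0.0264],[0,0,0.0264],[0,0,0.0264],[0,0,0.0264],[0,0,0]], "grip": [1,1,1,1,1,1,1,1]}}

```text
time_s: 1.1
eef_pos: [0.1863, 0.5964, 0.2136]
eef_rot: [-3.141, 0.001, 1.678]
contact_force: [0.3, 0.2, -0.3]
width: 0.0913
gripper_force: 0.0
```

{"op": "move_arm", "data": {"delta_pos": [[-0.131,0.065,-0.0215],[-0.131,0.065,-0.0215],[-0.131,0.065,-0.0215],[-0.131,0.065,-0.0215],[-0.131,0.065,-0.0215],[-0.131,0.065,-0.0215],[-0.131,0.065,-0.0215],[-0.131,0.065,-0.0215],[-0.131,0.065,-0.0215],[-0.131,0.065,-0.0215],[-0.131,0.065,-0.0215],[-0.131,0.065,-0.0215],[-0.131,0.065,-0.0215],[-0.131,0.065,-0.0215],[-0.131,0.065,-0.0215],[-0.131,0.065,-0.0215],[-0.131,0.065,-0.0215],[-0.131,0.065,-0.0215],[0,0,0],[0,0,0]], "rotation": [[0,0,0],[0,0,0],[0,0,0],[0,0,0],[0,0,0],[0,0,0],[0,0,0],[0,0,0],[0,0,0],[0,0,0],[0,0,0],[0,0,0],[0,0,0],[0,0,0],[0,0,0],[0,0,0],[0,0,0],[0,0,0],[0,0,0],[0,0,0]], "grip": [1,1,1,1,1,1,1,1,1,1,1,1,1,1,1,1,1,1,1,1]}}

```text
time_s: 3.6
eef_pos: [0.6104, -0.0691, 0.3296]
eef_rot: [-3.141, -0.001, 1.68]
contact_force: [-0.2, 0.3, 0.5]
width: 0.0913
gripper_force: 0.0
```

```bash
cat >> h.py <<'E'
from scipy.spatial.transform import Rotation as Ro
import json
def shot(name):
    o=env.observe(); im=env.read_camera("wrist")[:,:,::-1].copy(); cv2.imwrite(f"pics/{name}.png",im)
    json.dump([list(map(float,o["eef_pos"])),list(map(float,o["eef_rot"]))],open(name+".json","w")); return o,im
def wray(name,px,z):
    p,r=json.load(open(name+".json")); T=np.eye(4);T[:3,:3]=Ro.from_euler("xyz",r).as_matrix();T[:3,3]=p
    c=env.get_calibration("wrist"); T=T@np.array(c["hand_eye"]); px=np.atleast_2d(px).astype(float)
    d=(np.linalg.inv(np.array(c["K"]))@np.c_[px,np.ones(len(px))].T).T@T[:3,:3].T; C=T[:3,3]
    return C+d*((z-C[2])/d[:,2])[:,None]
E
python3 -c "
from h import *
o,im=shot('press'); print(o['eef_pos'],o['eef_rot'],o['time_s'],o['contact_force'],env.get_calibration('wrist')['K'])"
```

```text
[ 0.61042706 -0.06906656  0.32962976] [-3.14078425e+00 -5.10042372e-04  1.68013966e+00] 3.6 [-0.20063199  0.28939731  0.54484187] [[303.23555824   0.         269.16578037]
 [  0.         303.23555824 208.18800113]
 [  0.           0.           1.        ]]
```

View pics/press.png

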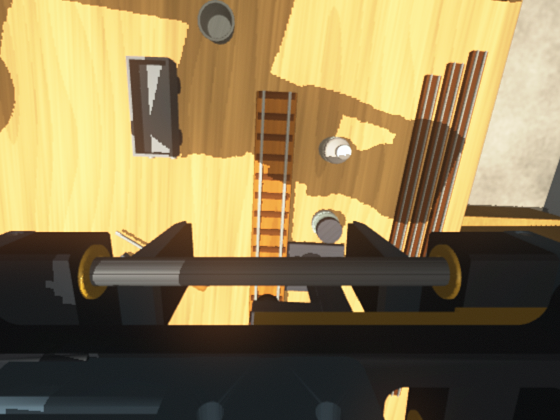

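Wrist view: the rails run as light lines from (259,93)/(291,93) down to about (255,240)/(290,240). The beam's open end is at row ~92, the bottle at (338,150), the jar at (327,225) and the open wagon at (152,107).

Run:
```python
from h import *
im=cv2.imread("pics/press.png"); h=cv2.cvtColor(im,40).astype(int)
L=[];Rr=[]
S=h[...,1].astype(float)
for r in range(96,240):
    for lo,hi,A in((248,270,L),(282,302,Rr)):
        w=np.clip(110-S[r,lo:hi],0,None)
        if w.sum()>40:
            c=(w*np.arange(lo,hi)).sum()/w.sum()
            if w.argmax()+lo-c<3: A.append((c,r))
ls=[]
for A in(L,Rr):
    A=np.array(A); P=wray("press",A,.036)[:,:2]*1000
    vx,vy,x0,y0=cv2.fitLine(P.astype(np.float32),cv2.DIST_HUBER,0,.01,.01).ravel()
    if vy<0: vx,vy=-vx,-vy
    res=(P-[x0,y0])@[vy,-vx]; ls.append((vx,vy,x0,y0)); print(len(A),np.degrees(np.arctan2(vy,vx)),x0+vx/vy*(-y0),res.std())
# open end of beam: orange->table transition along column 275
print(h[84:102,268],h[84:102,283,2])
```

```text
144 92.65518 592.0519 0.9431823418806573
144 93.87786 630.37146 1.2805520323005304
[[ 17 151 177]
 [ 17 148 177]
 [ 17 148 178]
 [ 17 148 178]
 [ 17 149 180]
 [ 17 147 182]
 [ 16 149 166]
 [ 14 160 118]
 [ 12 168  85]
 [ 13 173  84]
 [ 13 175  86]
 [ 12 169  92]
 [ 12 172  89]
 [ 12 175  92]
 [ 14 184 112]
 [ 15 187 138]
 [ 14 186 140]
 [ 15 188 137]] [176 176 175 175 174 174 173 156 104  88  88  94  94  94  98 121 142 143]
```

Run:
```python
from h import *
im=cv2.imread("pics/press.png"); t=cv2.imread("pics/top0.png")
S=cv2.cvtColor(im,40)[...,1].astype(float); St=cv2.cvtColor(t,40)[...,1].astype(float)
def fit(P):
    m=np.ones(len(P),bool)
    for _ in range(6):
        a=np.polyfit(P[m,1],P[m,0],1); r=P[:,0]-np.polyval(a,P[:,1]); m=abs(r)<max(1.2,1.5*r[m].std())
    print(m.sum(),"yaw",90-np.degrees(np.arctan(a[0])),"x at y=0",a[1],"x at -130",np.polyval(a,-130),r[m].std())
# wrist: argmin S peaks per row
for lo,hi in((250,270),(282,300)):
    A=[(lo+S[r,lo:hi].argmin(),r) for r in range(96,215) if S[r,lo:hi].min()<110]
    if A: fit(wray("press",A,.036)[:,:2]*1000); print(A[::12])
# top: per column, two S minima within the beam band
U=[];D=[]
for c in range(310,400):
    mid=168-(c-310)*0.0965*1.0
    for A,o in((U,-7),(D,5)):
        lo=int(mid+o-4); s=St[lo:lo+9,c]; k=s.argmin()
        w=np.clip(s.min()+30-s,0,None); A.append((c,lo+(w*np.arange(9)).sum()/w.sum()))
for A in(U,D): fit(ray("top",A,.036)[:,:2]*1000); print([(a,round(float(b),1)) for a,b in A[::15]])
```

```text
119 yaw 93.52379693919374 x at y=0 592.3342118906213 x at -130 600.339549414983 0.44285241821357935
[(np.int64(263), 96), (np.int64(263), 108), (np.int64(262), 120), (np.int64(262), 132), (np.int64(261), 144), (np.int64(261), 156), (np.int64(260), 168), (np.int64(260), 180), (np.int64(259), 192), (np.int64(259), 204)]
119 yaw 93.53610631965405 x at y=0 630.1683120345168 x at -130 638.2016849367183 0.4426691833499192
[(np.int64(289), 96), (np.int64(289), 108), (np.int64(288), 120), (np.int64(287), 132), (np.int64(286), 144), (np.int64(286), 156), (np.int64(285), 168), (np.int64(284), 180), (np.int64(284), 192), (np.int64(283), 204)]
73 yaw 93.50593954523829 x at y=0 628.4886097403114 x at -130 636.4532772597615 0.6190408993884783
[(310, 160.8), (325, 159.0), (340, 158.0), (355, 156.8), (370, 155.0), (385, 154.0)]
89 yaw 93.58203109091008 x at y=0 590.3915321869827 x at -130 598.5295081960537 0.6080034850236934
[(310, 173.5), (325, 172.0), (340, 170.6), (355, 169.2), (370, 168.0), (385, 166.9)]
```

{"op": "move_arm", "data": {"delta_pos": [[0.1337,-0.016,0.0444],[0.1337,-0.016,0.0444],[0.1337,-0.016,0.0444],[0.1337,-0.016,0.0444],[0.1337,-0.016,0.0444],[0.1337,-0.016,0.0444],[0,0,0],[0,0,0],[0,0,0],[0,0,0],[0,0,0],[0,0,0]], "rotation": [[0,0,0],[0,0,0],[0,0,0],[0,0,0],[0,0,0],[0,0,0],[0,0,0.022],[0,0,0.022],[0,0,0.022],[0,0,0.022],[0,0,0],[0,0,0]], "grip": [1,1,1,1,1,1,1,1,1,1,1,1]}}

```text
time_s: 5.15
eef_pos: [0.5561, 0.1672, 0.2502]
eef_rot: [3.142, -0.0, 1.129]
contact_force: [1.0, 0.4, 0.2]
width: 0.0914
gripper_force: 0.0
```

Run:
```python
from h import *
e=wray("press",[(276,91.3)],.03)[0,:2]*1000; u=np.array([np.cos(np.radians(93.53)),np.sin(np.radians(93.53))])
print("end",e,"origin",e-285*u)
o,im=shot("van"); print(o["eef_pos"],o["eef_rot"],o["time_s"])
```

```text
end [607.55051795  57.92658092] origin [ 625.09829664 -226.53268763]
[0.55610647 0.16723572 0.25022732] [ 3.14155419e+00 -4.22000689e-05  1.12919634e+00] 5.15
```

View pics/van.png

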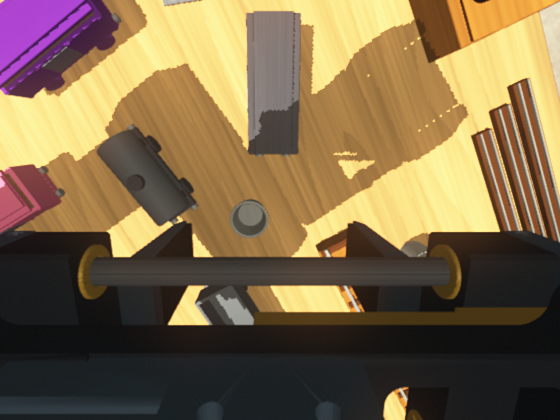

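Van roof: corners near (247,12), (300,12), (298,153) and (249,153). The tank wagon is at (147,172) and the tin at (250,218).

Run:
```python
from h import *
im=cv2.imread("pics/van.png"); h=cv2.cvtColor(im,40).astype(int)
m=np.zeros(h.shape[:2],np.uint8); m[5:165,235:312]=255*((h[...,1]<75)&(h[...,2]<175))[5:165,235:312]
m=cv2.morphologyEx(m,cv2.MORPH_OPEN,np.ones((7,7)))
c=max(cv2.findContours(m,0,1)[0],key=cv2.contourArea); print(cv2.boundingRect(c))
# edges per row
E=[(r,np.where(m[r])[0].min(),np.where(m[r])[0].max()) for r in range(20,148)]
for z in(.08,):
  for k in(1,2):
    P=wray("van",[(e[k]+(k-1.5),e[0]) for e in E],z)[:,:2]*1000
    v=cv2.fitLine(P.astype(np.float32),cv2.DIST_HUBER,0,.01,.01).ravel(); print(z,k,np.degrees(np.arctan2(v[1],v[0]))%180,v[2:], E[5][k],E[60][k],E[120][k])
  mid=[(e[1]+e[2])/2 for e in E]
  x0,y0,w,hh=cv2.boundingRect(c)
  for r in(y0,y0+hh): print("end",r,wray("van",[(np.polyval(np.polyfit([e[0] for e in E],mid,1),r),r)],z)*1000)
```

```text
(247, 12, 53, 144)
0.08 1 64.78337 [583.5288  275.57422] 247 248 249
0.08 2 64.342026 [634.7293  258.99045] 299 298 296
end 12 [[639.68249997 331.5241845   80.        ]]
end 156 [[578.76016572 203.36766221  80.        ]]
```

{"op": "move_arm", "data": {"delta_pos": [[0.126,0.0058,0],[0.126,0.0058,0],[0.126,0.0058,0],[0,0,0.12],[0,0,0.12],[0,0,0.12],[0,0,0.12],[0,0,0.12],[0,0,0.12],[0,0,0],[0,0,0]], "rotation": [[0,0,0],[0,0,0],[0,0,0],[0,0,0],[0,0,0],[0,0,0],[0,0,0],[0,0,0],[0,0,0],[0,0,0],[0,0,0]], "grip": [1,1,1,1,1,1,1,1,1,1,1]}}

```text
time_s: 6.58
eef_pos: [0.6109, 0.2672, 0.0354]
eef_rot: [3.141, -0.001, 1.126]
contact_force: [0.1, -0.1, 0.8]
width: 0.0914
gripper_force: 0.0
```

{"op": "move_arm", "data": {"delta_pos": [[0,0,0],[0,0,0],[0,0,0],[0,0,0],[0,0,0],[0,0,0]], "rotation": [[0,0,0],[0,0,0],[0,0,0],[0,0,0],[0,0,0],[0,0,0]], "grip": [-1,-1,-1,-1,-1,-1]}}

```text
time_s: 7.32
eef_pos: [0.6101, 0.267, 0.0343]
eef_rot: [-3.141, -0.0, 1.125]
contact_force: [-2.1, 0.5, 6.1]
width: 0.0555
gripper_force: 30.0
```

{"op": "move_arm", "data": {"delta_pos": [[0,0,-0.1],[0,0,-0.1],[0,0,-0.1],[0,0,-0.1],[0,0,0],[0,0,0],[0,0,0],[0,0,0],[-0.1348,-0.0065,0],[-0.1348,-0.0065,0],[-0.1348,-0.0065,0],[-0.1348,-0.0065,0],[-0.1348,-0.0065,0],[-0.1348,-0.0065,0],[-0.1348,-0.0065,0],[-0.1348,-0.0065,0],[0,0,0],[0,0,0]], "rotation": [[0,0,0],[0,0,0],[0,0,0],[0,0,0],[0,0,-0.0202],[0,0,-0.0202],[0,0,-0.0202],[0,0,-0.0202],[0,0,0],[0,0,0],[0,0,0],[0,0,0],[0,0,0],[0,0,0],[0,0,0],[0,0,0],[0,0,0],[0,0,0]], "grip": [-1,-1,-1,-1,-1,-1,-1,-1,-1,-1,-1,-1,-1,-1,-1,-1,-1,-1]}}

```text
time_s: 9.57
eef_pos: [0.6142, -0.0566, 0.1538]
eef_rot: [-3.141, -0.0, 1.632]
contact_force: [0.0, 0.3, -3.5]
width: 0.0562
gripper_force: 30.0
```

Run:
```python
from h import *
o,im=shot("hov"); print(o["eef_pos"],o["eef_rot"],np.degrees(o["eef_rot"][2]),o["width"],o["time_s"])
```

```text
[ 0.61424061 -0.05663681  0.15377277] [-3.14095707e+00 -3.55034604e-04  1.63204075e+00] 93.50904723391103 0.05620517321336494 9.575
```

View pics/hov.png

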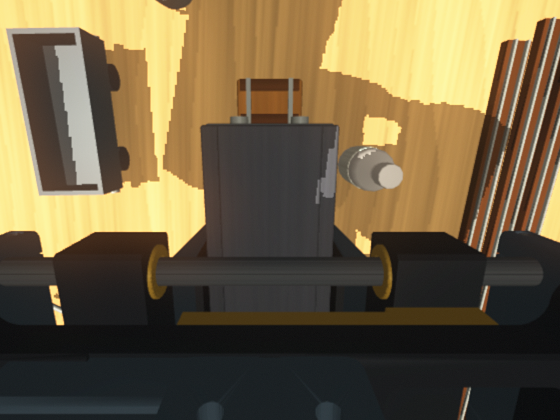

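The rails (249 and 291 at row 100) are centred under the van roof (204 to 338), within about 1 mm. Lowering the van.

{"op": "move_arm", "data": {"delta_pos": [[0,0,0.08],[0,0,0.08],[0,0,0.08],[0,0,0.02],[0,0,0.01],[0,0,0.01],[0,0,0.005],[0,0,0]], "rotation": [[0,0,0],[0,0,0],[0,0,0],[0,0,0],[0,0,0],[0,0,0],[0,0,0],[0,0,0]], "grip": [-1,-1,-1,-1,-1,-1,-1,-1]}}

```text
time_s: 10.62
eef_pos: [0.6146, -0.057, 0.0689]
eef_rot: [3.141, 0.0, 1.632]
contact_force: [0.1, -0.3, -3.7]
width: 0.0559
gripper_force: 30.0
```

{"op": "move_arm", "data": {"delta_pos": [[0,0,0.005],[0,0,0.004],[0,0,0]], "rotation": [[0,0,0],[0,0,0],[0,0,0]], "grip": [-1,-1,-1]}}

```text
time_s: 11.0
eef_pos: [0.6146, -0.057, 0.0663]
eef_rot: [3.141, 0.0, 1.632]
contact_force: [-1.9, -0.2, 4.8]
width: 0.0559
gripper_force: 30.0
```

{"op": "move_arm", "data": {"delta_pos": [[0,0,0],[0,0,0],[0,0,0],[0,0,-0.1],[0,0,-0.1],[0,0,-0.1],[0,0,-0.1],[0.14,0,0],[0.14,0,0],[0.14,0,0],[0,0,0],[0,0,0]], "rotation": [[0,0,0],[0,0,0],[0,0,0],[0,0,0],[0,0,0],[0,0,0],[0,0,0],[0,0,0],[0,0,0],[0,0,0],[0,0,0],[0,0,0]], "grip": [0.65,0.65,0.65,0.65,0.65,0.65,0.65,-1,-1,-1,-1,-1]}}

```text
time_s: 12.5
eef_pos: [0.6068, 0.0686, 0.1859]
eef_rot: [-3.142, 0.0, 1.633]
contact_force: [0.1, -0.4, 0.2]
width: 0.0284
gripper_force: 0.0
```

Run:
```python
from h import *
t=env.read_camera("top")[:,:,::-1];s=env.read_camera("scene")[:,:,::-1]
M=np.zeros((440,800,3),np.uint8); M[:,:400]=cv2.resize(t[80:212,310:430],(400,440),interpolation=2); M[:,400:]=cv2.resize(s[240:394,150:290],(400,440),interpolation=2)
cv2.imwrite("pics/set.png",M); o=env.observe(); print(o["eef_pos"],o["width"],o["time_s"])
```

```text
[0.60686747 0.06793258 0.185876  ] 0.019981551547161587 12.6
```

View pics/set.png

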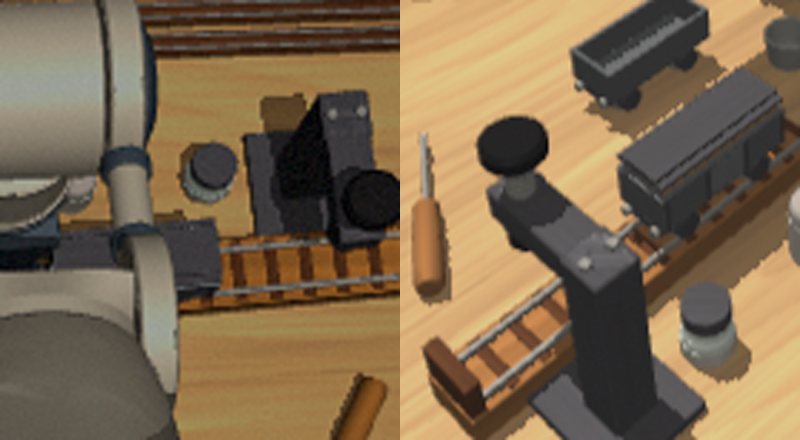

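The van stands upright on both rails with its roof still proud. Now lowering the shut fingers behind it and pushing.

{"op": "move_arm", "data": {"delta_pos": [[0,0,0.0908],[0,0,0.0908],[0,0,0.0908],[0,0,0.0908],[0,0,0],[-0.055,0,0],[-0.055,0,0],[-0.04,0,0],[-0.04,0,0],[-0.04,0,0],[-0.04,0,0],[-0.04,0,0],[-0.04,0,0],[0,0,0]], "rotation": [[0,0,0],[0,0,0],[0,0,0],[0,0,0],[0,0,0],[0,0,0],[0,0,0],[0,0,0],[0,0,0],[0,0,0],[0,0,0],[0,0,0],[0,0,0],[0,0,0]], "grip": [-1,-1,-1,-1,-1,-1,-1,-1,-1,-1,-1,-1,-1,-1]}}

```text
time_s: 14.35
eef_pos: [0.6132, -0.0371, 0.0768]
eef_rot: [-3.142, 0.0, 1.632]
contact_force: [0.2, 0.1, -0.7]
width: 0.0003
gripper_force: 0.0
```

{"op": "move_arm", "data": {"delta_pos": [[-0.04,0,0],[-0.04,0,0],[-0.04,0,0],[-0.04,0,0],[-0.04,0,0],[-0.04,0,0],[-0.04,0,0]], "rotation": [[0,0,0],[0,0,0],[0,0,0],[0,0,0],[0,0,0],[0,0,0],[0,0,0]], "grip": [-1,-1,-1,-1,-1,-1,-1]}}

```text
time_s: 15.22
eef_pos: [0.6184, -0.1207, 0.0769]
eef_rot: [-3.142, -0.0, 1.632]
contact_force: [0.3, 1.0, -0.9]
width: 0.0004
gripper_force: 0.7
```

Run:
```python
from h import *
t=env.read_camera("top")[:,:,::-1];s=env.read_camera("scene")[:,:,::-1]
M=np.zeros((440,800,3),np.uint8); M[:,:400]=cv2.resize(t[80:212,340:460],(400,440),interpolation=2); M[:,400:]=cv2.resize(s[240:394,150:290],(400,440),interpolation=2)
cv2.imwrite("pics/push.png",M); o=env.observe(); print(o["eef_pos"],o["contact_force"],o["time_s"])
```

```text
[ 0.61859459 -0.12132653  0.07697837] [ 0.01694529  0.1362056  -0.69807664] 15.325
```

View pics/push.png

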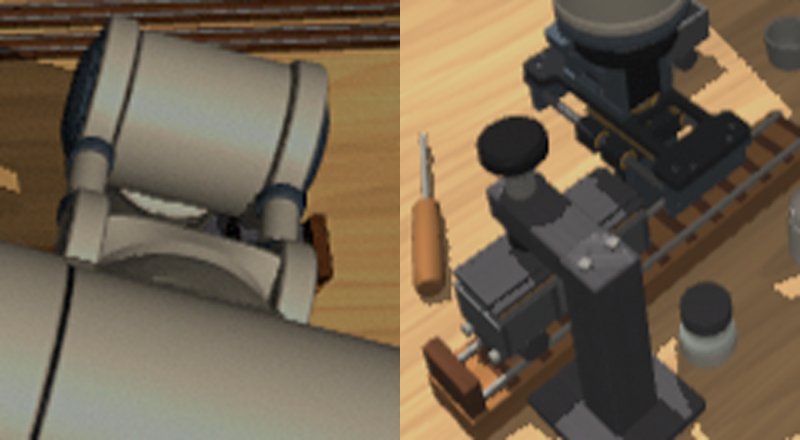

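The van is partly under the plunger, with its buffers about 20 mm from the stop and the gripper clear behind the press arm. Finishing slowly, watching the force.

{"op": "move_arm", "data": {"delta_pos": [[-0.013,0,0],[-0.013,0,0],[-0.013,0,0],[-0.01,0,0]], "rotation": [[0,0,0],[0,0,0],[0,0,0],[0,0,0]], "grip": [-1,-1,-1,-1]}}

```text
time_s: 15.82
eef_pos: [0.6193, -0.1346, 0.077]
eef_rot: [3.142, -0.0, 1.633]
contact_force: [-0.2, 1.5, 1.3]
width: 0.0002
gripper_force: 1.2
```

{"op": "move_arm", "data": {"delta_pos": [[-0.007,0,0],[-0.005,0,0]], "rotation": [[0,0,0],[0,0,0]], "grip": [-1,-1]}}

```text
time_s: 16.08
eef_pos: [0.6195, -0.1382, 0.077]
eef_rot: [3.142, -0.0, 1.632]
contact_force: [-0.1, 3.0, 1.5]
width: 0.0002
gripper_force: 1.2
```

{"op": "move_arm", "data": {"delta_pos": [[-0.005,0,0],[0,0,0]], "rotation": [[0,0,0],[0,0,0]], "grip": [-1,-1]}}

```text
time_s: 16.32
eef_pos: [0.6195, -0.1387, 0.0769]
eef_rot: [-3.141, -0.001, 1.632]
contact_force: [0.1, 9.6, 2.5]
width: 0.0003
gripper_force: 4.7
```

{"op": "move_arm", "data": {"delta_pos": [[-0.005,0,0],[0,0,0]], "rotation": [[0,0,0],[0,0,0]], "grip": [-1,-1]}}

```text
time_s: 16.58
eef_pos: [0.6194, -0.1388, 0.077]
eef_rot: [-3.141, -0.003, 1.633]
contact_force: [0.1, 20.2, 6.7]
width: 0.0007
gripper_force: 10.1
```

Firm against the stop: 20 N with no further motion. Backing off and rising.

{"op": "move_arm", "data": {"delta_pos": [[0.03,0,0],[0.06,0,0],[0.06,0,0],[0,0,0],[0,0,-0.135],[0,0,-0.135],[0,0,-0.135],[0,0,-0.135],[0,0,-0.135],[0,0,0]], "rotation": [[0,0,0],[0,0,0],[0,0,0],[0,0,0],[0,0,0],[0,0,0],[0,0,0],[0,0,0],[0,0,0],[0,0,0]], "grip": [-1,-1,-1,-1,-1,-1,-1,-1,-1,-1]}}

```text
time_s: 17.82
eef_pos: [0.6184, -0.0967, 0.2828]
eef_rot: [3.136, 0.002, 1.632]
contact_force: [-0.5, -0.2, -0.5]
width: 0.0007
gripper_force: 0.0
```

Run:
```python
from h import *
t=cv2.imread("pics/top0.png");s=env.read_camera("scene")[:,:,::-1].copy()
O=[.625,-.2255,.232]; pt=proj("top",O)[0]; ps=proj("scene",O)[0]; print(pt,ps)
cv2.circle(s,tuple(int(round(v)) for v in ps),1,(0,0,255),-1); cv2.circle(t,tuple(int(round(v)) for v in pt),1,(0,0,255),-1)
M=np.zeros((440,800,3),np.uint8); M[:,:400]=cv2.resize(t[110:176,391:451],(400,440),interpolation=2); M[:,400:]=cv2.resize(s[240:394,150:290],(400,440),interpolation=2)
cv2.imwrite("pics/head.png",M); o=env.observe(); print(o["eef_pos"],o["eef_rot"],o["contact_force"],o["time_s"])
```

```text
[422.69815011 138.30866819] [189.21910308 287.35140036]
[ 0.61748068 -0.09641044  0.28069216] [3.13908003e+00 9.91159920e-04 1.63240256e+00] [ 0.41084615  0.0688424  -1.39530888] 17.875
```

View pics/head.png

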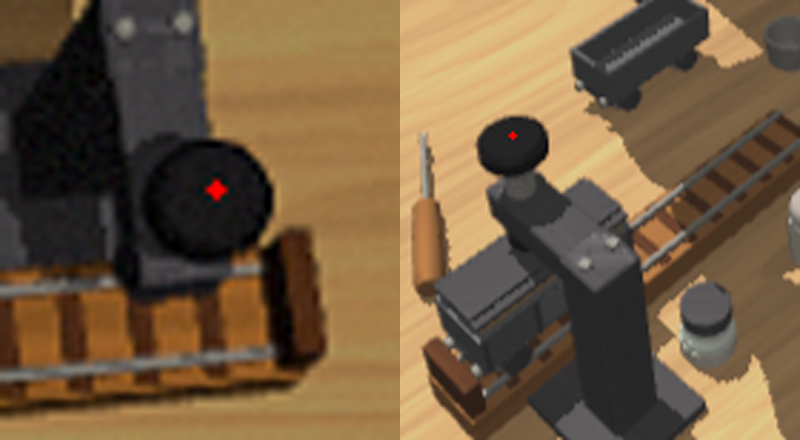

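The predicted head centre lands on the mushroom head in both views, and the van's buffers are at the stop. Moving over the head and pressing.

{"op": "move_arm", "data": {"delta_pos": [[-0.1437,-0.001,0],[-0.1437,-0.001,0],[-0.1437,-0.001,0],[0,0,0.05],[0,0,0.05],[0,0,0.03],[0,0,0.013],[0,0,0.013],[0,0,0]], "rotation": [[0,0,0],[0,0,0],[0,0,0],[0,0,0],[0,0,0],[0,0,0],[0,0,0],[0,0,0],[0,0,0]], "grip": [-1,-1,-1,-1,-1,-1,-1,-1,-1]}}

```text
time_s: 19.0
eef_pos: [0.6241, -0.2251, 0.2327]
eef_rot: [3.141, 0.0, 1.633]
contact_force: [0.4, 0.0, -0.4]
width: 0.0005
gripper_force: 0.0
```

{"op": "move_arm", "data": {"delta_pos": [[0,0,0.013],[0,0,0.013],[0,0,0.013],[0,0,0.013],[0,0,0.01],[0,0,0]], "rotation": [[0,0,0],[0,0,0],[0,0,0],[0,0,0],[0,0,0],[0,0,0]], "grip": [-1,-1,-1,-1,-1,-1]}}

```text
time_s: 19.75
eef_pos: [0.6243, -0.2254, 0.2144]
eef_rot: [3.141, 0.0, 1.632]
contact_force: [0.4, 1.7, 8.0]
width: 0.0005
gripper_force: 3.7
```

{"op": "move_arm", "data": {"delta_pos": [[0,0,0.005],[0,0,0]], "rotation": [[0,0,0],[0,0,0]], "grip": [-1,-1]}}

```text
time_s: 20.0
eef_pos: [0.6243, -0.2253, 0.2131]
eef_rot: [3.14, 0.0, 1.632]
contact_force: [0.4, 2.0, 9.3]
width: 0.0001
gripper_force: 4.9
```

{"op": "move_arm", "data": {"delta_pos": [[0,0,0.005],[0,0,0]], "rotation": [[0,0,0],[0,0,0]], "grip": [-1,-1]}}

```text
time_s: 20.25
eef_pos: [0.6243, -0.2254, 0.2122]
eef_rot: [3.14, 0.001, 1.632]
contact_force: [-2.4, 4.3, 16.8]
width: 0.0005
gripper_force: 8.4
```

{"op": "move_arm", "data": {"delta_pos": [[0,0,0.004],[0,0,0]], "rotation": [[0,0,0],[0,0,0]], "grip": [-1,-1]}}

```text
time_s: 20.5
eef_pos: [0.6244, -0.2254, 0.2121]
eef_rot: [3.139, 0.001, 1.633]
contact_force: [-7.4, 5.4, 29.0]
width: -0.0001
gripper_force: 14.5
```

At the stop: z = 0.212, and the force rose without travel. Letting it spring back and clearing out.

{"op": "move_arm", "data": {"delta_pos": [[0,0,-0.02],[0,0,-0.03],[0,0,-0.05],[0,0,-0.1],[0,0,-0.13],[0,0,-0.1],[0.13,0,0],[0.13,0,0],[0.13,0,0],[0.13,0,0],[0,0,0],[0,0,0]], "rotation": [[0,0,0],[0,0,0],[0,0,0],[0,0,0],[0,0,0],[0,0,0],[0,0,0],[0,0,0],[0,0,0],[0,0,0],[0,0,0],[0,0,0]], "grip": [-1,-1,-1,-1,-1,-1,-1,-1,-1,-1,-1,-1]}}

```text
time_s: 22.0
eef_pos: [0.6143, -0.0701, 0.339]
eef_rot: [-3.141, 0.0, 1.633]
contact_force: [-1.0, -1.1, 0.3]
width: 0.0004
gripper_force: 0.0
```

Run:
```python
from h import *
s=env.read_camera("scene")[:,:,::-1]; cv2.imwrite("pics/end.png",cv2.resize(s[240:394,130:330],(779,600),interpolation=2)); o=env.observe(); print(o["eef_pos"],o["contact_force"],o["time_s"])
```

```text
[ 0.61436508 -0.07049284  0.33888695] [ 0.43344587 -0.25336587  0.09840936] 22.05
```

View pics/end.png

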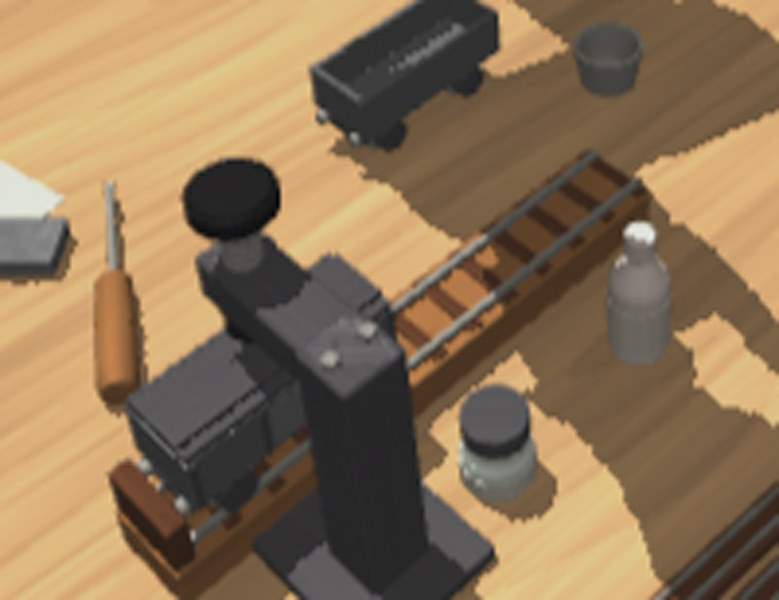

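The roof now sits flush on the walls, the plunger is up, the van is against the stop, and everything else is where it was.

```bash
python3 -c "
from rig import env
print(env.hand_in())"
```

```text
the job is handed in; nothing more can be done
None
```

The van is on the rails against the buffer stop, the press has driven its roof home, the plunger is back up, and the job was handed in at about 22 s of the 54 s allowed; the verdict was not shown.

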